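# Slide the ware board home on the drying stand

### The job

The plywood ware board with two clay pots on it stands on the rails of the wooden drying stand, short of its place. With the fingertips push the board along the rails, towards the end of the stand that is closed by a crossbar, until you feel its feet drop into the locating notches and it sits level and fully home, then draw back clear of it. Push gently, and only push: do not force the board against its stop, do not lift the board, do not touch the two pots, which must stay standing on it, and do not disturb the other things on the table.

Things in the scene. Friction and masses are not known exactly. Their poses are not given: they have to be found in the camera images.
- stand: Fixed wooden stand, 480 x 198 mm. Origin on the table; x runs along the rails, the way to push; z up. Its x runs from -260 (open end) to +220 mm (closed by a crossbar 56 mm high, 18 thick). Rail tops 34 mm above the table. Side lips: tops 56 mm high, 174 mm apart. Between the rails (|y| < 43 mm) it is open to the table but for ties 18 mm high.
- front_notch (a point): Midway between the two front notches, level with the rail tops; 85 mm ahead (+x) of the stand's origin. Each notch is 32 mm long, 8 mm deep, in the outer strip of its rail (|y| 65 to 87 mm). Like notches in the inner strips (|y| 43 to 65 mm) lie 85 mm behind the origin. The rails go on beyond: the board can be pushed too far.
- board: Loose plywood board, 240 (x) x 170 (y) x 18 mm, 0.35 to 0.6 kg plus 0.3 kg of pots, on four feet 12 mm high, 24 long. Origin at sole level, midway; axes as the stand's. It slides with its origin 34 mm above the table (top at 64). Home: origin within 4 mm of the stand's in x and 26 mm above the table, top flush with the lips. Starts 60 to 140 mm short of home. Slides at about 3 to 7 N.
- board_tail (a point): Middle of the board's rear edge face, the one to push: 120 mm behind the board's origin, 21 mm above it. Vertical face 170 mm wide, 18 mm high, nothing behind it. Front feet (x +85, |y| 76 mm) run on the outer strips, rear feet (x -85, |y| 53 mm) on the inner ones; all four drop 8 mm at once, then the notch ends stop the board.
- board_nose (a point): Middle of the board's front edge face, 120 mm ahead of the origin and 21 mm above it.
- vase: Terracotta vase, loose, 105 mm high, 72 mm at its widest, standing on the front half of the board. Origin at the centre of its base.
- bowl: Small terracotta bowl, loose, 62 mm wide and 38 mm high, standing near the middle of the board. Origin at the centre of its base.
- block: Bystander: wooden block 100 x 55 x 40 mm lying beside the stand on its +y side. Origin at the centre of its underside.
- cork_cup: Bystander: cork cone 60 mm wide and 60 mm high standing beside the stand on its -y side. Origin at the centre of its underside.
- sprayer: Bystander: white plastic bottle, 72 mm wide and 190 mm high, on the left of the table. Origin at the centre of its underside.
- steel_bowl: Bystander: steel bowl, 150 mm wide and 55 mm high, on the left of the table. Origin at the centre of its underside.
- clay: Bystander: lump of clay, 100 x 90 x 70 mm, on the right of the table. Origin at the centre of its underside.
- brush: Bystander: brush lying on the right of the table, under 30 mm high. Origin in the middle of its underside.
Things that resemble listed ones, but are neither listed nor needed, are in the scene too. Leave any yellow look-alike of the vase alone.

How it is judged:
On the way:
1. the board slides along the rails on its feet towards the notches (x of board in the frame of stand between -0.05 and 0.012 m and z of board in the frame of stand above 0.0305 m), for 0.04 s.
At the end, for the whole second after the job is handed in: All four feet of the board are down in the notches (within 8 mm of home along the rails, dropped to within 2.5 mm of the notch floor, level within 0.02 rad) and at rest, with the vase and the bowl standing upright on it (x of board in the frame of stand between -0.008 and 0.008 m and z of board in the frame of stand below 0.0285 m and angle between board's own z axis and vertical below 0.02 rad and linear speed of board below 0.01 m/s and angle between each of vase, bowl's own z axis and vertical below 0.1 rad and linear speed of each of vase, bowl below 0.02 m/s and z of vase in the frame of board between 0.026 and 0.036 m and z of bowl in the frame of board between 0.026 and 0.036 m); the robot touches nothing.
It fails at once if the board is lifted or tipped off its rails (z of board in the frame of stand above 0.044 m or angle between board's own z axis and vertical above 0.15 rad).
It fails at once if the board is forced, pushed with over 45 N (contact force between the fingers and board above 45 N).
It fails at once if the robot touches one of the pots (contact force between any of the fingers, the arm and vase above 0.5 N or contact force between any of the fingers, the arm and bowl above 0.5 N).
It fails at once if a pot topples or leaves the board (angle between any of vase, bowl's own z axis and vertical above 0.5 rad or z of any of vase, bowl in the frame of board below 0.015 m).
It fails at once if another thing on the table is disturbed (distance of any of block, cork_cup, sprayer, steel_bowl, clay, brush from where it was at the start of the episode above 0.02 m).
It also fails if it takes over 38 s, if anything falls off the work surface, if the arm or the gripper's body presses on something with over 40 N, if the wrist force passes 120 N, or if a joint passes its speed limit or range.

### The arm

A 6-joint arm with a two-finger parallel gripper is mounted at the origin on the work surface. World frame = base frame: x ahead of the robot, y to its left, z up, the work surface at z = 0. Lengths are in m, angles in rad, forces in N, time in s.
With the tool pointing down it reaches from about 0.325 to 0.85 m from the base axis. Payload 15.5 kg.
Tool frame: the origin (TCP) lies midway between the tips of the shut fingers; the grasp point (between the pads) lies 19 mm behind it; x points along the fingers, y is the direction in which the jaws open and shut, and the axes are right-handed (so a half turn about x gives the same grasp; the last joint's range is limited). The gripper opens to 91 mm and grips with 3 to 60 N. Pads are 32 mm wide; open, the fingers measure 118 mm over their backs; the gripper's body (76 mm by 178 mm) begins 60 mm behind the grasp point.
Start: joints at [-1.23, 0.494, 1.345, -0, 1.302, -0.096], TCP at [0.264, -0.567, 0.214] pointing down, gripper open.
Joint ranges: [-2.91, 2.91], [-0.82, 2.16], [0.22, 2.67], [-1.22, 4.37], [0.12, 2.79], [-3.08, 3.08]. Speed limits (rad/s): [1.89, 1.89, 2.57, 3.01, 3.01, 3.01].

### API

Orientations are given as a unit quaternion [x, y, z, w].
In Python, from bench import arm gives the robot as it stands.
- The arm moves only by the tool arm_command, never from a script. Its argument "increments" is a list of rows, each a list of 3 entries, a list of its own where there are three numbers: the opening in per cent of the stroke, from 0 (shut) to 100 (fully open), then the shift along the world's x, y, z in cm, then the turn, a rotation vector about the world's x, y, z in degrees. A call has exactly 8 rows; each row shifts and turns the pose as measured when the row begins; what a row does not reach is not made up. A row lasts 1/10 s, in which the tool goes at most 50 mm and 8.59 degrees, less where a joint would pass 70% of its speed; a pose out of reach is approached as far as the arm can. A call is refused whole if a number of a shift passes 5 or a number of a turn 8.59, either way. A call with a gripper value outside its range is refused whole. The fingers move at their own pace and stop on an object; the grip force is fixed at half the most. Time passes only in rows, so rows that do not move let the fingers close, or fill a call up. It gives the time, the measured TCP pose, the force and the opening at its end, in the units of the state.
- arm.observe(): the state, without advancing time (a new reading comes with each control period).
- arm.snapshot(name): name is "scene" or "top"; returns (picture, depth): 420x560x3 uint8, red, green, blue; 420x560 float32, m along the optical axis (not along the pixel's ray), 0 where there is no reading.
- arm.camera_params(name): a dict with "camera_matrix" (3x3 intrinsics, pixels), "dist_coeffs" ([k1, k2, p1, p2, k3] as OpenCV has them; the pictures are not rectified), "origin" and "attitude" of the camera in the world. Camera axes: x right, y up, looking along -z (the intrinsics and any distortion apply to the point x, -y, -z); pixel columns grow to the right and rows downward; lengths in m; the calibration is good to about 2 mm. A picture is of the moment at which its call begins. camera_params takes no time and is no camera call.
- arm.finish_job(): hands the job in, once; it reports no verdict.
The state is a dict: "time_s": time; "q": joint angles; "joint_velocities": joint speeds; "joint_efforts": joint torques, N m; "position": TCP position; "tcp_rot": TCP orientation; "ft_force": force on the tool from outside, world axes, zero at the start; "ft_torque": the same for the moment, N m; "finger_gap": finger opening in m.
Only numpy, scipy, OpenCV 4.12 (cv2) and the standard library are available. Lean on these libraries where they do the work, as an engineer would, in place of code of your own. Each camera call takes 0.05 s, during which the arm holds its last target.

## Working session

There is one attempt and no reset: what is moved stays moved. The work goes in short steps, Python scripts to look and compute and a tool call to move; the robot and the scene stay as the last step left them, time stands still between calls to the robot, and variables do not carry over. Pictures are saved under pics/ and viewed, and the job is handed in when it is done.

Besides the shell and the picture viewer there is one more tool, called as name(argument=value, ...), one argument or row to a line, values as JSON. arm_command: Moves the arm, as the interface text tells. Its arguments: {"type":"object","properties":{"increments":{"type":"array"}},"required":["increments"]}

```bash
mkdir -p pics; ls; cat > h.py <<'E'
import numpy as np, cv2
from bench import arm
from scipy.spatial.transform import Rotation as R
def snap(n,f):
    p,d=arm.snapshot(n); cv2.imwrite(f'pics/{f}.png',p[:,:,::-1]); np.save(f'pics/{f}.npy',d); return p,d
def pts(n,uv,z=None,d=None):
    c=arm.camera_params(n);K=np.array(c["camera_matrix"]);D=np.array(c["dist_coeffs"])
    uv=np.array(uv,float).reshape(-1,1,2)
    xy=cv2.undistortPoints(uv,K,D)[:,0]
    a=np.array(c["attitude"]); Rm=R.from_quat(a).as_matrix() if a.shape==(4,) else a
    ray=np.c_[xy[:,0],-xy[:,1],-np.ones(len(xy))]@Rm.T
    o=np.array(c["origin"])
    if z is not None: s=(z-o[2])/ray[:,2]
    else: s=np.array([d[int(round(v)),int(round(u))] for u,v in uv[:,0]])
    return o+ray*s[:,None]
E
python3 - <<'E'
from h import *
snap("top","t0");snap("scene","s0")
print(arm.camera_params("top"));print(arm.observe())
E
```

```text
pics
{'camera_matrix': array([[517.27713468,   0.        , 281.50785274],
       [  0.        , 517.27713468, 210.76313283],
       [  0.        ,   0.        ,   1.        ]]), 'dist_coeffs': array([-0.12004743,  0.        ,  0.        ,  0.        ,  0.        ]), 'origin': array([0.39758537, 0.003867  , 1.6735933 ]), 'attitude': array([ 0.02130431, -0.02560673, -0.70339844,  0.71001483])}
{'time_s': 0.1, 'q': array([-1.23046545e+00,  4.94133688e-01,  1.34606308e+00,  3.48383972e-06,
        1.30251368e+00, -9.55267220e-02]), 'joint_velocities': array([ 5.60193050e-04, -8.59831329e-05, -2.09787210e-04,  1.20990152e-03,
        2.28127957e-04,  1.35306051e-05]), 'joint_efforts': array([ 8.18708941e-04, -8.80242562e+01, -3.82543552e+01,  7.10581010e-02,
        4.82544524e-02, -5.66144524e-05]), 'position': array([ 0.26374063, -0.56624616,  0.2133921 ]), 'tcp_rot': array([-0.69033472, -0.1532741 ,  0.69042887, -0.15248932]), 'ft_force': array([-0.04618899, -0.26233163,  0.43458373]), 'ft_torque': array([0.01993718, 0.05719842, 0.03294325]), 'finger_gap': 0.09109571423109422}
```

View pics/t0.png

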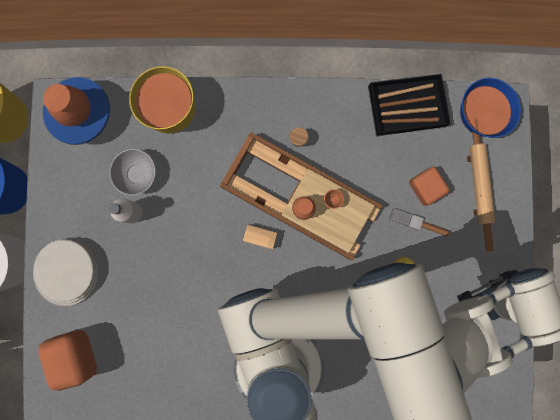

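View pics/s0.png

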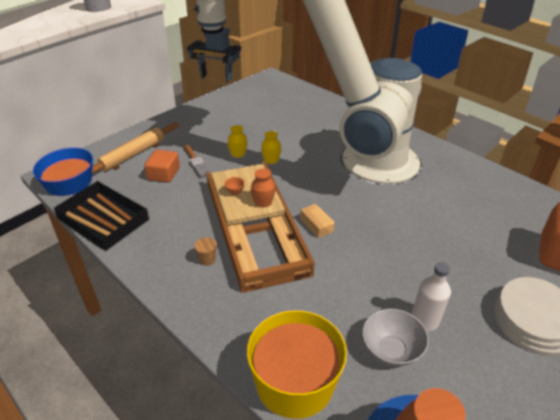

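```bash
python3 - <<'E'
import cv2
p=cv2.imread('pics/t0.png')
cv2.imwrite('pics/t0c.png',cv2.resize(p[200:400,160:390],None,fx=3.4,fy=3,interpolation=cv2.INTER_CUBIC)[:600,:800])
E
```

```text
(no output)
```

The stand lies diagonally in the top view. Its crossbar end is at upper left (about 237,160), and the board's rear edge is at lower right (about 367,230). The vase is near (304,207) and the bowl near (334,198). I'll enlarge that area next.

```bash
python3 - <<'E'
import cv2
p=cv2.imread('pics/t0.png')
cv2.imwrite('pics/t0c.png',cv2.resize(p[125:265,215:395],None,fx=4,fy=4,interpolation=cv2.INTER_CUBIC))
E
```

```text
(no output)
```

View pics/t0c.png

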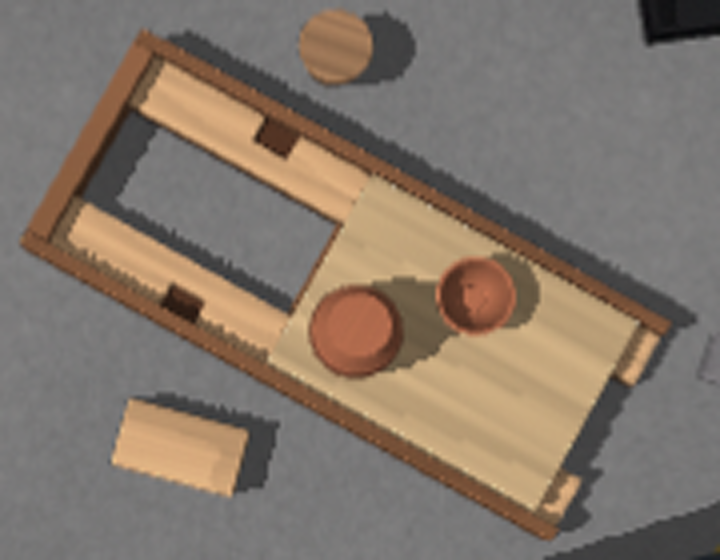

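In the crop, the stand's outer corners are at (145,32), (25,240), (668,327) and (550,537). The board's corners are at front (372,178) and (270,357), and rear (640,320) and (540,510).

```bash
python3 - <<'E'
from h import *
f=lambda l:[(215+(a+.5)/4-.5,125+(b+.5)/4-.5) for a,b in l]
S=pts("top",f([(145,32),(25,240),(550,537),(668,327)]),z=.056)
B=pts("top",f([(372,178),(270,357),(540,510),(640,320)]),z=.064)
print(S.round(4));print(B.round(4))
d=lambda P,i,j:np.linalg.norm(P[i]-P[j])
print([d(S,i,(i+1)%4) for i in range(4)],[d(B,i,(i+1)%4) for i in range(4)])
ax=(S[0]+S[1]-S[2]-S[3]);ax/=np.linalg.norm(ax); print("yaw",np.degrees(np.arctan2(ax[1],ax[0])))
ab=(B[0]+B[1]-B[2]-B[3]);print("byaw",np.degrees(np.arctan2(ab[1],ab[0])))
O=S.mean(0)+0.020*ax; O[2]=0; print("origin",O)
y=np.array([-ax[1],ax[0],0])
for P in B: print((P-O)@ax,(P-O)@y)
print("board x",(B.mean(0)-O)@ax)
n=pts("top",f([(278,137),(183,303)]),z=.034); print("notch",[((p-O)@ax,(p-O)@y) for p in n])
bl=pts("top",f([(128,400),(247,430),(232,495),(112,465)]),z=.04);print(bl)
v=pts("top",f([(356,331)]),z=.165);print("vase",[((p-O)@ax,(p-O)@y) for p in v])
print("brush",pts("top",[(390,215),(418,218),(450,233)],z=.02))
print("yellow",pts("top",[(403,263)],z=.1),pts("scene",[(237,158),(271,163)],z=0))
s=arm.observe();M=R.from_quat(s["tcp_rot"]).as_matrix();print(M.round(3))
E
```

```text
[[ 0.7528  0.094   0.056 ]
 [ 0.5858  0.1862  0.056 ]
 [ 0.3564 -0.2277  0.056 ]
 [ 0.522  -0.3211  0.056 ]]
[[ 0.6364 -0.0862  0.064 ]
 [ 0.4949 -0.0075  0.064 ]
 [ 0.3776 -0.2187  0.064 ]
 [ 0.5267 -0.2974  0.064 ]]
[np.float64(0.19075553376776255), np.float64(0.4731934902442324), np.float64(0.19011156033428436), np.float64(0.47500617684849356)] [np.float64(0.16196233047074043), np.float64(0.2416473980462341), np.float64(0.16860098453725797), np.float64(0.23792879864513478)]
yaw 60.97022606396106
byaw 61.74096678967756
origin [ 0.56396055 -0.04968115  0.        ]
0.003180797448004495 -0.08107723640097315
0.0034031837155903398 0.08088494139329253
-0.23824420265345803 0.08096006477829801
-0.23465849792886304 -0.08760278613660766
board x -0.11657967985468154
notch [(np.float64(0.08553167244796436), np.float64(-0.0774362620217888)), (np.float64(0.08548521411596686), np.float64(0.07592372846118664))]
[[0.46123279 0.10424769 0.04      ]
 [0.43844936 0.01000415 0.04      ]
 [0.3871247  0.02132677 0.04      ]
 [0.40981101 0.11621236 0.04      ]]
vase [(np.float64(-0.04425100592814776), np.float64(0.03894933935917651))]
brush [[ 0.49717838 -0.35555336  0.02      ]
 [ 0.48828998 -0.44729806  0.02      ]
 [ 0.44044759 -0.55302197  0.02      ]]
yellow [[ 0.34570615 -0.37812752  0.1       ]] [[ 0.34745985 -0.37437004  0.        ]
 [ 0.28500928 -0.26582518  0.        ]]
[[-0.     0.422 -0.907]
 [ 0.001 -0.907 -0.422]
 [-1.    -0.001 -0.   ]]
```

Stand yaw is about 61°, with origin (0.564, -0.050). The measured notches come out at x=+85.5 mm and y=±77 mm, as specified, so the frame is good. The board is about 117 mm short of home, with its tail at world (0.449, -0.257). I'll approach high, to behind the tail.

arm_command(
  increments=[
    [50, [2, 3.4, 0], [0, 0, 4.5]],
    [50, [2, 3.4, 0], [0, 0, 4.5]],
    [50, [2, 3.4, 0], [0, 0, 4.5]],
    [50, [2, 3.4, 0], [0, 0, 4.5]],
    [50, [2, 3.4, 0], [0, 0, 4.5]],
    [50, [2, 3.4, 0], [0, 0, 4.5]],
    [50, [2, 3.4, 0], [0, 0, 4.5]],
    [50, [2, 3.4, 0], [0, 0, 4.5]],
  ],
)

```text
time_s: 0.9
position: [0.4246, -0.2871, 0.2108]
tcp_rot: [-0.606, -0.365, 0.607, -0.362]
ft_force: [1.6, 0.1, -0.0]
finger_gap: 0.0456
```

```bash
cat > st.py <<'E'
from h import *
O=np.array([.56396,-.04968,0]);a=np.radians(61);u=np.array([np.cos(a),np.sin(a),0]);w=np.array([-u[1],u[0],0])
s=arm.observe();p=s["position"];M=R.from_quat(s["tcp_rot"]).as_matrix()
print(s["time_s"],p.round(4),"stand",((p-O)@u).round(4),((p-O)@w).round(4),"ydir",np.degrees(np.arctan2(M[1,1],M[0,1])),"x",M[:,0].round(3),s["ft_force"].round(2),s["finger_gap"],"q",s["q"].round(2))
E
python3 st.py
```

```text
0.9 [ 0.4246 -0.2871  0.2108] stand -0.2752 0.0068 ydir -28.11149625358713 x [-0.003  0.002 -1.   ] [ 1.55  0.14 -0.01] 0.04559755044787804 q [-0.71  0.34  1.62 -0.    1.18 -0.22]
```

arm_command(
  increments=[
    [50, [0, -0.7, -1], [0, 0, -0.5]],
    [50, [0, -0.7, -2.5], [0, 0, -0.4]],
    [50, [0, 0, -3], [0, 0, 0]],
    [50, [0, 0, -3], [0, 0, 0]],
    [50, [0, 0, -3], [0, 0, 0]],
    [50, [0, 0, -2.5], [0, 0, 0]],
    [50, [0, 0, -1], [0, 0, 0]],
    [50, [0, 0, 0], [0, 0, 0]],
  ],
)

```text
time_s: 1.7
position: [0.4261, -0.2977, 0.0449]
tcp_rot: [-0.608, -0.362, 0.608, -0.36]
ft_force: [-0.6, 0.5, 1.6]
finger_gap: 0.0457
```

```bash
python3 st.py; python3 -c "
from h import *
snap('top','t1');p,d=snap('scene','s1')
cv2.imwrite('pics/s1c.png',cv2.resize(p[110:300,160:350,::-1],None,fx=3,fy=3,interpolation=cv2.INTER_CUBIC))"
```

```text
1.7 [ 0.4261 -0.2977  0.0449] stand -0.2838 0.0003 ydir -28.61495640830446 x [-0.002  0.002 -1.   ] [-0.58  0.48  1.58] 0.045732101445711035 q [-0.72  0.59  1.77 -0.    0.78 -0.23]
```

View pics/s1c.png

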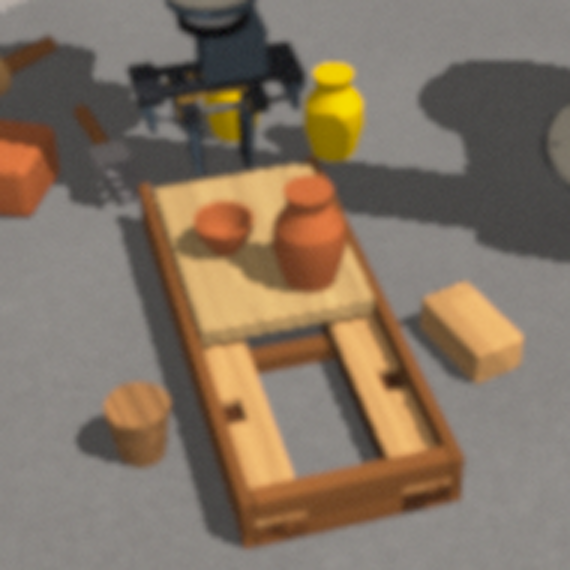

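The shot shows both fingertips clear behind the board's rear edge (crop about 195,170 and 247,160). The yellow look-alikes are clear of the gripper. I'll start pushing gently.

arm_command(
  increments=[
    [50, [0.24, 0.44, 0], [0, 0, 0]],
    [50, [0.24, 0.44, 0], [0, 0, 0]],
    [50, [0.24, 0.44, 0], [0, 0, 0]],
    [50, [0.24, 0.44, 0], [0, 0, 0]],
    [50, [0.15, 0.26, 0], [0, 0, 0]],
    [50, [0.15, 0.26, 0], [0, 0, 0]],
    [50, [0.15, 0.26, 0], [0, 0, 0]],
    [50, [0.15, 0.26, 0], [0, 0, 0]],
  ],
)

```text
time_s: 2.6
position: [0.4457, -0.2696, 0.0504]
tcp_rot: [0.609, 0.359, -0.607, 0.363]
ft_force: [-2.1, -5.2, 0.5]
finger_gap: 0.0456
```

```bash
python3 st.py
```

```text
2.6 [ 0.4457 -0.2696  0.0504] stand -0.2496 -0.0032 ydir -28.582569973133367 x [ 0.005 -0.005 -1.   ] [-2.13 -5.2   0.48] 0.04557183702626882 q [-0.66  0.58  1.78 -0.    0.78 -0.16]
```

In contact at about 5.6 N, which fits sliding friction. I'll continue, trimming out a slow upward drift.

arm_command(
  increments=[
    [50, [0.17, 0.36, -0.12], [0, 0, 0]],
    [50, [0.17, 0.36, -0.12], [0, 0, 0]],
    [50, [0.17, 0.36, -0.12], [0, 0, 0]],
    [50, [0.17, 0.36, -0.12], [0, 0, 0]],
    [50, [0.17, 0.36, -0.12], [0, 0, 0]],
    [50, [0.17, 0.36, -0.12], [0, 0, 0]],
    [50, [0.17, 0.36, -0.12], [0, 0, 0]],
    [50, [0.17, 0.36, -0.12], [0, 0, 0]],
  ],
)

```text
time_s: 3.4
position: [0.4609, -0.2475, 0.0439]
tcp_rot: [-0.607, -0.355, 0.608, -0.369]
ft_force: [-8.3, -10.5, 9.9]
finger_gap: 0.0457
```

```bash
python3 st.py
```

```text
3.4 [ 0.4609 -0.2475  0.0439] stand -0.223 -0.0058 ydir -28.439110148474203 x [ 0.008 -0.018 -1.   ] [ -8.28 -10.47   9.91] 0.04572083346581212 q [-0.6   0.59  1.78 -0.02  0.76 -0.09]
```

arm_command(
  increments=[
    [50, [0.13, 0.33, 0], [0.2, 0.1, 0]],
    [50, [0.13, 0.33, 0], [0.2, 0.1, 0]],
    [50, [0.13, 0.33, 0], [0.2, 0.1, 0]],
    [50, [0.13, 0.33, -0.03], [0.2, 0.1, 0]],
    [50, [0.13, 0.33, -0.03], [0.2, 0.1, 0]],
    [50, [0.13, 0.33, -0.03], [0.2, 0.1, 0]],
    [50, [0.13, 0.33, -0.03], [0.2, 0.1, 0]],
    [50, [0.13, 0.33, -0.03], [0.2, 0.1, 0]],
  ],
)

```text
time_s: 4.2
position: [0.4725, -0.2235, 0.0434]
tcp_rot: [-0.607, -0.364, 0.608, -0.359]
ft_force: [-3.4, -7.7, 4.3]
finger_gap: 0.0457
```

```bash
python3 st.py; python3 -c "
from h import *
p,d=snap('top','t2')
cv2.imwrite('pics/t2c.png',cv2.resize(p[125:265,215:395,::-1],None,fx=4,fy=4,interpolation=cv2.INTER_CUBIC))"
```

```text
4.2 [ 0.4725 -0.2235  0.0434] stand -0.1964 -0.0043 ydir -28.423540681101557 x [-0.005  0.005 -1.   ] [-3.45 -7.66  4.27] 0.04570812180970107 q [-0.56  0.59  1.76  0.    0.79 -0.06]
```

View pics/t2c.png

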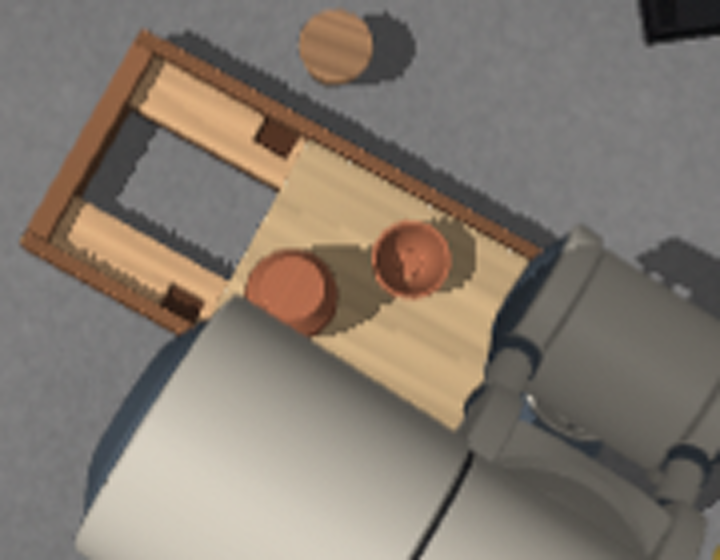

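```bash
python3 - <<'E'
from h import *
f=lambda l:[(215+(a+.5)/4-.5,125+(b+.5)/4-.5) for a,b in l]
O=np.array([.56396,-.04968,0]);a=np.radians(61);u=np.array([np.cos(a),np.sin(a),0]);w=np.array([-u[1],u[0],0])
for P in pts("top",f([(372,178),(301,137)]),z=.064): print((P-O)@u,(P-O)@w)
d=np.load('pics/t2.npy')
# world heights of arm near vase
for uv in f([(240,310),(150,420),(290,360),(400,430),(560,270)]): print(uv,pts("top",[uv],d=d).round(3))
E
```

```text
0.003137921910706423 -0.08107991943415459
0.0675889972194193 -0.08185611923013493
(274.625, 202.125) [[0.472 0.011 0.781]]
(252.125, 229.625) [[0.423 0.047 0.818]]
(287.125, 214.625) [[ 0.45  -0.011  0.795]]
(314.625, 232.125) [[ 0.42  -0.058  0.792]]
(354.625, 192.125) [[ 0.525 -0.177  0.451]]
```

The front edge is at x=+0.068, so the board is at about -52 mm, moving straight. Forearm at 0.78 m height is well above the vase. Continuing.

arm_command(
  increments=[
    [50, [0.13, 0.33, -0.02], [0, 0, 0]],
    [50, [0.13, 0.33, -0.02], [0.1, 0, 0]],
    [50, [0.13, 0.33, -0.02], [0.1, 0, 0]],
    [50, [0.13, 0.33, -0.02], [0.1, 0, 0]],
    [50, [0.13, 0.33, -0.02], [0.1, 0, 0]],
    [50, [0.13, 0.33, -0.02], [0.1, 0, 0]],
    [50, [0.13, 0.33, -0.02], [0.1, 0, 0]],
    [50, [0.13, 0.33, -0.02], [0.1, 0, 0]],
  ],
)

```text
time_s: 5.05
position: [0.4845, -0.1997, 0.0432]
tcp_rot: [0.608, 0.366, -0.606, 0.358]
ft_force: [-3.5, -6.5, 4.3]
finger_gap: 0.0454
```

```bash
python3 st.py
```

```text
5.05 [ 0.4845 -0.1997  0.0432] stand -0.1697 -0.0032 ydir -28.37253586107252 x [-0.003  0.012 -1.   ] [-3.52 -6.54  4.25] 0.04544788789862969 q [-0.51  0.6   1.76  0.01  0.8  -0.02]
```

arm_command(
  increments=[
    [50, [0.09, 0.2, -0.01], [-0.1, 0, 0]],
    [50, [0.09, 0.2, -0.01], [-0.1, 0, 0]],
    [50, [0.09, 0.2, -0.01], [0, 0, 0]],
    [50, [0.09, 0.2, -0.01], [0, 0, 0]],
    [50, [0.09, 0.2, -0.01], [0, 0, 0]],
    [50, [0.09, 0.2, -0.01], [0, 0, 0]],
    [50, [0.09, 0.2, -0.01], [0, 0, 0]],
    [50, [0.09, 0.2, -0.01], [0, 0, 0]],
  ],
)

```text
time_s: 5.85
position: [0.4919, -0.1857, 0.0433]
tcp_rot: [-0.607, -0.364, 0.608, -0.361]
ft_force: [-2.7, -7.4, 3.4]
finger_gap: 0.0454
```

```bash
python3 st.py
```

```text
5.85 [ 0.4919 -0.1857  0.0433] stand -0.1539 -0.0029 ydir -28.323093614466334 x [-0.004  0.004 -1.   ] [-2.69 -7.35  3.42] 0.04541980495709429 q [-0.48  0.6   1.76  0.    0.79  0.02]
```

arm_command(
  increments=[
    [50, [0.06, 0.11, 0], [0, 0, 0]],
    [50, [0.06, 0.11, 0], [0, 0, 0]],
    [50, [0.06, 0.11, 0], [0, 0, 0]],
    [50, [0.06, 0.11, 0], [0, 0, 0]],
    [50, [0.06, 0.11, 0], [0, 0, 0]],
    [50, [0.06, 0.11, 0], [0, 0, 0]],
    [50, [0, 0, 0], [0, 0, 0]],
    [50, [0, 0, 0], [0, 0, 0]],
  ],
)

```text
time_s: 6.65
position: [0.4952, -0.18, 0.0433]
tcp_rot: [-0.606, -0.364, 0.609, -0.361]
ft_force: [-0.8, -3.3, 1.6]
finger_gap: 0.0456
```

```bash
python3 st.py
```

```text
6.65 [ 0.4952 -0.18    0.0433] stand -0.1473 -0.003 ydir -28.305821583343683 x [-0.006  0.001 -1.   ] [-0.78 -3.31  1.65] 0.04562458125934782 q [-0.46  0.6   1.75 -0.    0.8   0.03]
```

```bash
cat > chk.py <<'E'
from h import *
import sys
n=sys.argv[1]
p,d=snap('top',n)
cv2.imwrite(f'pics/{n}c.png',cv2.resize(p[125:265,215:395,::-1],None,fx=4,fy=4,interpolation=cv2.INTER_CUBIC))
O=np.array([.56396,-.04968,0]);a=np.radians(61);u=np.array([np.cos(a),np.sin(a),0]);w=np.array([-u[1],u[0],0])
V,U=np.mgrid[125:265,215:395]
q=np.c_[U.ravel(),V.ravel()];dd=d[V,U].ravel()
P=[];c=pts('top',q,z=0.0);cam=np.array(arm.camera_params('top')["origin"])
ax=-R.from_quat(arm.camera_params('top')["attitude"]).as_matrix()[:,2]
r=c-cam; W=cam+r*(dd/(r@ax))[:,None]
X=(W-O)@u;Y=(W-O)@w;Z=W[:,2]
for x in np.arange(-.11,.13,.02):
    s=(abs(X-x)<.01)&(Y<-.05)&(Y>-.08)&(Z<.09)
    if s.sum()>3: print(round(x,3),s.sum(),np.median(Z[s]).round(4))
s=(abs(Y+.0935)<.004)&(X>-.1)&(X<.2)&(Z<.09)&(Z>.03);print("lip",np.median(Z[s]))
E
python3 chk.py t3; python3 -c "
from h import *
p,d=snap('scene','s3')
cv2.imwrite('pics/s3c.png',cv2.resize(p[110:300,160:350,::-1],None,fx=3,fy=3,interpolation=cv2.INTER_CUBIC))"
```

```text
-0.07 33 0.064
-0.05 59 0.0648
-0.03 49 0.0644
-0.01 39 0.0683
0.01 37 0.0656
0.03 57 0.0646
0.05 61 0.0639
0.07 58 0.0643
0.09 60 0.0636
0.11 49 0.0615
lip 0.055822377063959205
```

View pics/t3c.png

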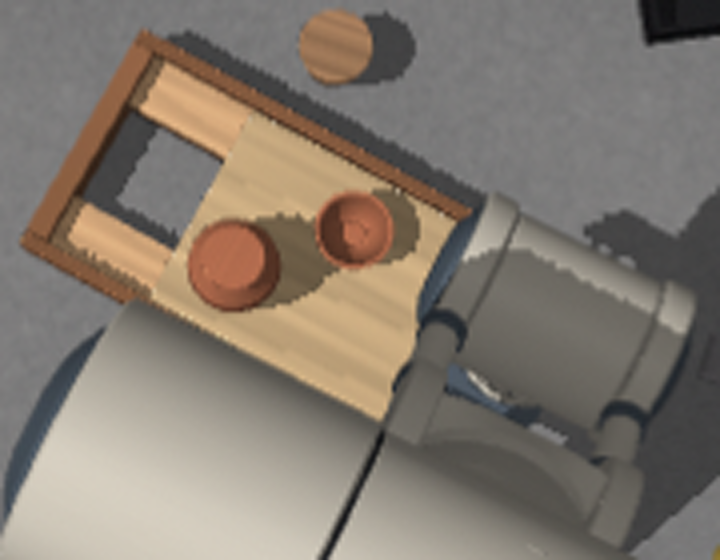

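View pics/s3c.png

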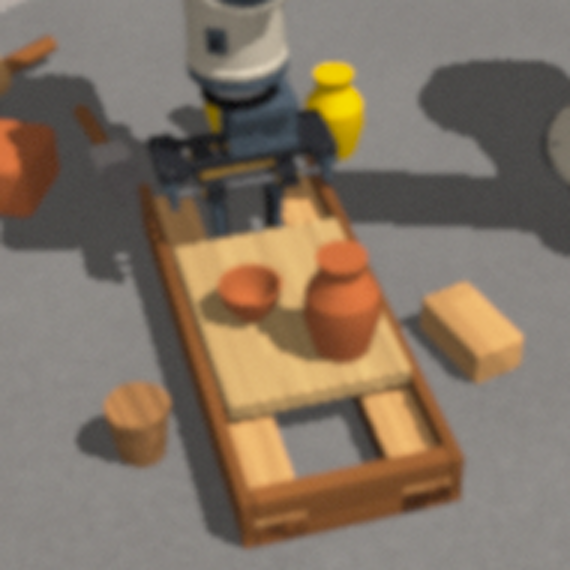

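The depth still gives the board top at 0.064 against the lip at 0.056, so it has not dropped. The front corner at (247,110) puts the board at about -4 mm. I'll creep on in small steps.

arm_command(
  increments=[
    [50, [0.06, 0.11, 0], [0, 0, 0]],
    [50, [0.06, 0.11, 0], [0, 0, 0]],
    [50, [0.06, 0.11, 0], [0, 0, 0]],
    [50, [0.06, 0.11, 0], [0, 0, 0]],
    [50, [0, 0, 0], [0, 0, 0]],
    [50, [0, 0, 0], [0, 0, 0]],
    [50, [0, 0, 0], [0, 0, 0]],
    [50, [0, 0, 0], [0, 0, 0]],
  ],
)

```text
time_s: 7.55
position: [0.4973, -0.1763, 0.0433]
tcp_rot: [-0.605, -0.364, 0.609, -0.361]
ft_force: [-1.3, -4.1, 1.0]
finger_gap: 0.0459
```

```bash
python3 st.py; python3 chk.py t4
```

```text
7.55 [ 0.4973 -0.1763  0.0433] stand -0.1431 -0.0031 ydir -28.298884096993127 x [-0.007  0.    -1.   ] [-1.31 -4.13  0.99] 0.04585067576524021 q [-0.45  0.6   1.75 -0.    0.8   0.04]
-0.07 13 0.0634
-0.05 58 0.0636
-0.03 55 0.0636
-0.01 38 0.0684
0.01 37 0.0673
0.03 51 0.064
0.05 62 0.0644
0.07 63 0.0636
0.09 57 0.0643
0.11 54 0.0626
lip 0.05562066161571144
```

View pics/t4c.png

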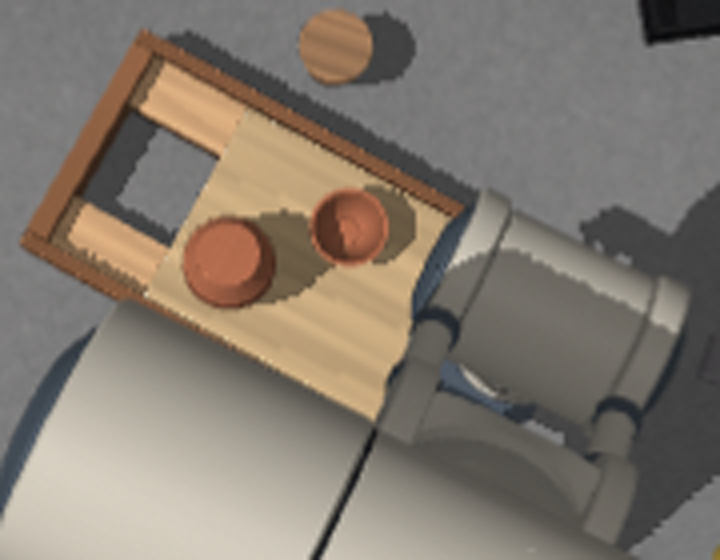

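```bash
python3 - <<'E'
from h import *
O=np.array([.56396,-.04968,0]);a=np.radians(61);u=np.array([np.cos(a),np.sin(a),0]);w=np.array([-u[1],u[0],0])
f=lambda l:[(215+(a+.5)/4-.5,125+(b+.5)/4-.5) for a,b in l]
for P in pts("top",f([(372,178),(301,137),(247,110),(243,108),(145,293)]),z=.064): print(((P-O)@u).round(4),((P-O)@w).round(4))
im=[cv2.imread(f'pics/t{i}c.png')[80:320,120:320] for i in (3,4)]
cv2.imwrite('pics/cmp.png',cv2.resize(np.hstack(im),None,fx=2,fy=2))
E
```

```text
0.0031 -0.0811
0.0676 -0.0819
0.1151 -0.0796
0.1186 -0.0794
0.1131 0.0855
```

View pics/cmp.png

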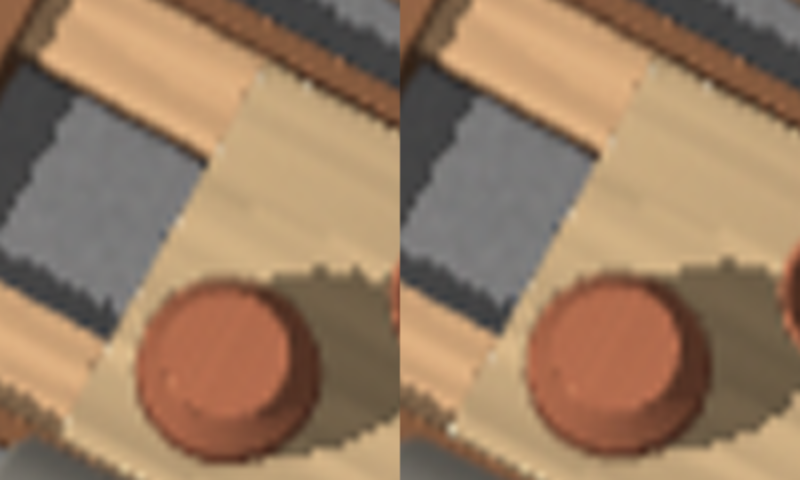

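The front edge averages +0.116, so the board is at about -4 mm and still riding the rails. I'll go another few millimetres at a creep.

arm_command(
  increments=[
    [50, [0.06, 0.11, 0], [0, 0, 0]],
    [50, [0.06, 0.11, 0], [0, 0, 0]],
    [50, [0, 0, 0], [0, 0, 0]],
    [50, [0.06, 0.11, 0], [0, 0, 0]],
    [50, [0, 0, 0], [0, 0, 0]],
    [50, [0, 0, 0], [0, 0, 0]],
    [50, [0, 0, 0], [0, 0, 0]],
    [50, [0, 0, 0], [0, 0, 0]],
  ],
)

```text
time_s: 8.4
position: [0.4989, -0.173, 0.0432]
tcp_rot: [-0.605, -0.364, 0.609, -0.361]
ft_force: [-1.5, -1.9, 0.0]
finger_gap: 0.0456
```

```bash
python3 st.py; python3 chk.py t5
```

```text
8.4 [ 0.4989 -0.173   0.0432] stand -0.1394 -0.0029 ydir -28.307159057002853 x [-0.007  0.    -1.   ] [-1.49 -1.86  0.02] 0.04558129662774569 q [-0.45  0.6   1.75 -0.    0.8   0.05]
-0.05 58 0.0559
-0.03 57 0.0563
-0.01 46 0.0593
0.01 42 0.0623
0.03 52 0.0574
0.05 57 0.0565
0.07 58 0.0555
0.09 57 0.0564
0.11 57 0.0566
lip 0.05540190680593482
```

View pics/t5c.png

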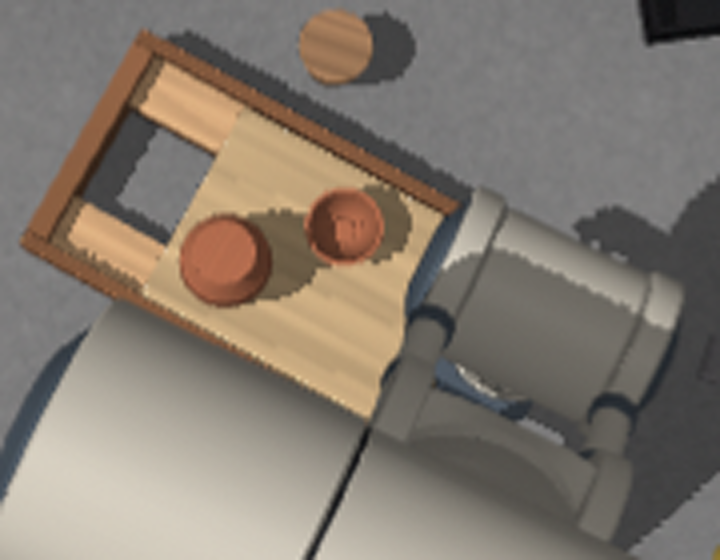

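The board has dropped. Its top is now 0.056 along its whole length, flush with the lips, and both pots are standing. I'll draw straight back, then up.

arm_command(
  increments=[
    [50, [-0.24, -0.44, 0], [0, 0, 0]],
    [50, [-0.5, -0.9, 0], [0, 0, 0]],
    [50, [-0.5, -0.9, 0], [0, 0, 0]],
    [50, [-0.5, -0.9, 0], [0, 0, 0]],
    [50, [-0.5, -0.9, 0], [0, 0, 0]],
    [50, [0, 0, 2], [0, 0, 0]],
    [50, [0, 0, 3], [0, 0, 0]],
    [50, [0, 0, 3], [0, 0, 0]],
  ],
)

```text
time_s: 9.25
position: [0.4705, -0.2177, 0.1218]
tcp_rot: [-0.604, -0.366, 0.611, -0.358]
ft_force: [-0.2, -0.2, 0.2]
finger_gap: 0.0455
```

arm_command(
  increments=[
    [50, [-1, -2, 3], [0, 0, 0]],
    [50, [-1.5, -3, 2], [0, 0, 0]],
    [50, [-1.5, -3, 0], [0, 0, 0]],
    [50, [-1.5, -3, 0], [0, 0, 0]],
    [50, [-1.5, -3, 0], [0, 0, 0]],
    [50, [0, 0, 0], [0, 0, 0]],
    [50, [0, 0, 0], [0, 0, 0]],
    [50, [0, 0, 0], [0, 0, 0]],
  ],
)

```text
time_s: 10.05
position: [0.3948, -0.3676, 0.1788]
tcp_rot: [-0.605, -0.363, 0.61, -0.36]
ft_force: [0.2, -0.4, -0.6]
finger_gap: 0.0457
```

```bash
python3 st.py; python3 chk.py t6; python3 -c "
from h import *
p,d=snap('scene','s6')
cv2.imwrite('pics/s6c.png',cv2.resize(p[110:300,160:350,::-1],None,fx=3,fy=3,interpolation=cv2.INTER_CUBIC))"
```

```text
10.05 [ 0.3948 -0.3676  0.1788] stand -0.3601 -0.0062 ydir -28.57590599228034 x [-0.008 -0.    -1.   ] [ 0.23 -0.41 -0.59] 0.04568417884472826 q [-0.86  0.42  1.6  -0.01  1.13 -0.35]
-0.11 60 0.0559
-0.09 59 0.0559
-0.07 59 0.0561
-0.05 62 0.056
-0.03 56 0.0555
-0.01 49 0.0597
0.01 46 0.0689
0.03 51 0.0562
0.05 59 0.0553
0.07 59 0.0568
0.09 60 0.0547
0.11 58 0.0563
lip 0.056052669331690286
```

View pics/t6c.png

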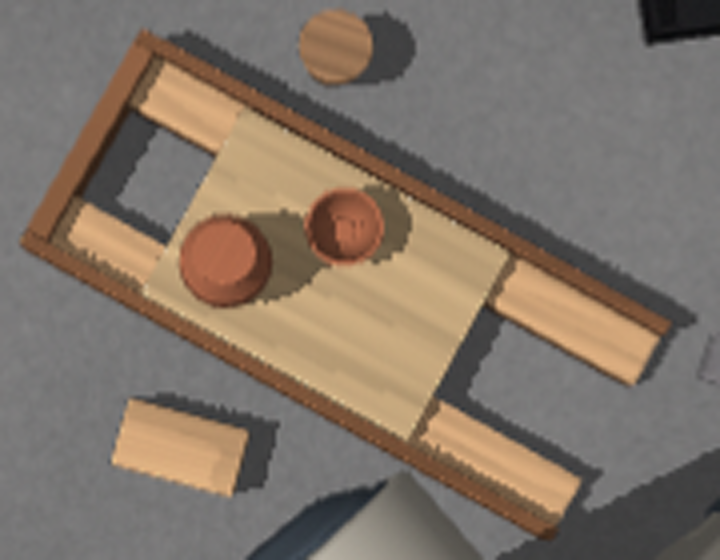

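View pics/s6c.png

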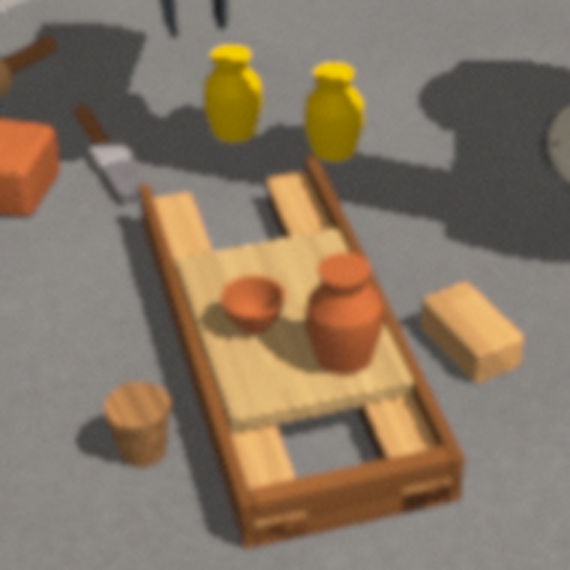

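The board sits flush and level in the stand, with front corners at (240,110) and (142,290) and rear corners at (510,255) and (410,440). Both pots are upright, the block and cork cup look unmoved, and the gripper is clear. Handing in.

```bash
python3 -c "
from bench import arm
print(arm.finish_job())"
```

```text
the job is handed in; nothing more can be done
None
```

I pushed the board about 117 mm along the rails with the fingertips until its feet dropped into the notches. I then drew back clear and handed the job in at about 10 s of the 38 s allowed; no verdict was reported.

- **Board:** the last depth check put its top at about 56 mm along its whole length on the strip I measured, flush with the lips. Before the drop it was at 64 mm. I checked level along that strip only, not across the board, where I judged it by eye.
- **Pots and bystanders:** both pots stand upright on the board. The block and cork cup have not visibly moved. The sprayer, steel bowl, clay and brush were not measured afterwards, but the arm never went near them except when it passed above the brush.
- **Forces:** steady readings at the end of each move were mostly 4 to 9 N. One reached about 17 N because I was trimming the fingers downwards while they pressed on the board. Force was only read at the end of each move, so brief peaks in between were not seen.
- **Disagreement:** while the board was still on the rails, estimates of its position from the camera and from the fingertip differed by 3 to 4 mm. A yaw of 1 to 2° also seemed possible. The drop showed where it really was.

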